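# Put the soldering consumables back in their holders

### The arm

A 6-joint arm with a two-finger parallel gripper is mounted at the origin on the work surface. World frame = base frame: x ahead of the robot, y to its left, z up, the work surface at z = 0. Lengths are in mm, angles in rad, forces in N, time in s.
With the tool pointing down it reaches from about 325 to 1000 mm from the base axis. Payload 5.1 kg.
Tool frame: the origin (TCP) lies at the very end of the fingers, on their centre line; the grasp point (between the pads) lies 19 mm behind it; z points along the fingers, x is the direction in which the jaws open and shut, and the axes are right-handed (so a half turn about z gives the same grasp; the last joint's range is limited). The gripper opens to 85 mm and grips with 20 to 120 N. Pads are 22 mm wide; open, the fingers measure 114 mm over their backs; the gripper's body (76 mm by 85 mm) begins 54 mm behind the grasp point. The pads swing forward as they close: fully open they stand 13 mm farther back than shut.
Start: joints at [-1.193, 0.124, 1.65, -0, 1.367, -0.083], TCP at [289, -582.206, 231.322] pointing down, gripper open.
Joint ranges: [-2.61, 2.61], [-1.02, 2.33], [0.03, 2.71], [-1.35, 4.49], [0.32, 2.68], [-2.91, 2.91]. Speed limits (rad/s): [2.57, 2.57, 3.14, 3.14, 3.14, 3.14].

### API

Orientations are given as a unit quaternion [x, y, z, w].
In Python, from plant import robot, status, imaging gives the robot as it stands. Calls block until the motion is done:
- robot.move_ptp(position, orientation): joint-space move of the TCP to a pose.
- robot.movel(position, rotation=None, feed=150, guard=None): straight line of the TCP; rotation=None keeps the orientation; feed is the mean speed in mm/s. With guard (N) it stops when the force on the tool has changed by that much, and returns True; else False.
- robot.move_joints(angles): joint-space move.
- robot.command_gripper(opening, effort=None): finger opening in mm; effort is the grip in N (None keeps the last); returns when the fingers have stopped.
- robot.pause(seconds).
- robot.inverse_kinematics(position, orientation): joint angles nearest the present ones, or None.
- status.get_obs(): the state.
- imaging.read_camera(name): name is "side" or "top" or "wrist"; returns a dict with "pixels" (384x512x3 uint8, blue, green, red), "mtx" (3x3 intrinsics, pixels), "rvec" (rotation vector, rad) and "tvec" (3), from world to camera coordinates, as OpenCV has them. Camera axes: x right, y down, z forward; pixel columns grow to the right and rows downward; lengths in mm; the calibration is good to about 2 mm. The wrist camera is an equidistant fisheye: a pixel r from the principal point sees the ray r / f radians off the axis. A picture is of the moment at which its call begins. There is no depth.
A pose or a line that the arm cannot do raises robot.IKError and nothing moves.
- robot.close_job(): hands the job in, once; it reports no verdict.
The state is a dict: "time": time; "qpos": joint angles; "qvel": joint speeds; "joint_efforts": joint torques, N m; "position": TCP position; "tcp_rot": TCP orientation; "contact_force": force on the tool from outside, world axes, zero at the start; "torque": the same for the moment, N m; "grip_width": finger opening in mm.
Only numpy, scipy, OpenCV 4.12 (cv2) and the standard library are available. Lean on these libraries where they do the work, as an engineer would, in place of code of your own. Each camera call takes 0.05 s, during which the arm holds its last target.

### The job

Tidy the soldering bench: slip the green solder spool over the post with the green base and the red spool over the post with the red base, both down on their bases, stand the amber flux bottle upright in its round cup, and set the aluminium rack of spare tips squarely on the tip shelf of the iron stand, tips up. Let go of everything, and leave the circuit board and the dish of screws where they are.

Things in the scene. Friction and masses are not known exactly. Their poses are not given: they have to be found in the camera images.
- green_spool_center (a point): Centre of the loose solder spool with green flanges: a reel 56 mm across and 46 mm high, wound with bright solder, standing on one flange, its axis (z) upright. A 28 mm hole runs right through along the axis. About 0.25 kg. The point lies on the axis half-way up, 23 mm above the underside; grip it across the outside.
- red_spool_center (a point): Centre of the loose solder spool with red flanges; same shape and size as the green one: 56 mm across, 46 mm high, 28 mm through hole, point on the upright axis 23 mm above the underside.
- flux_bottle_center (a point): Centre of the loose amber dropper bottle with black cap, white label and orange band: 92 mm high, straight round body 44 mm across up to 67 mm from the underside, then a shoulder and a 25 mm cap. About 0.1 kg. The point lies on the upright axis (z), half-way up, 46 mm above the underside.
- tip_rack_center (a point): Centre of the loose spare-tip rack: an aluminium block 72 mm long (x axis), 46 mm wide (y) and 42 mm high, with a row of five soldering tips that rise another 20 mm (62 mm in all). About 0.22 kg. The point is the middle of the block, 21 mm above its underside; grip it across the 46 mm width.
- green_post_seat (a point): Home of the green spool: a fixed holder with a green round base 90 mm across and 14 mm high and a steel post 10 mm thick in its middle, round-topped, 60 mm high above the base (74 mm above the bench). The point lies on the post's axis at the top of the base, where the spool's underside rests; z up.
- red_post_seat (a point): Home of the red spool: the same fixed holder with a red base (90 mm across, 14 mm high; post 10 mm thick, its top 74 mm above the bench). The point lies on the post's axis at the top of the base; z up.
- bottle_cup_seat (a point): Home of the flux bottle: a fixed, dark grey round cup with an orange band on a 100 mm rubber foot. The cup is 62 mm wide inside, its wall 4 mm thick, its rim 28 mm above the bench. The point is the middle of the cup's inner floor, 6 mm above the bench; z up.
- tip_shelf (a point): Home of the tip rack: bright steel shelf on the near end of the dark, fixed iron stand, 94 mm long (x), 64 wide (y). Ends turned up 10 mm, 88 mm apart inside; long sides open for fingers. Rack's length goes along the shelf's, either way round. Point: middle of the shelf's top, 18 mm above the bench; +x leads to a spring holder with iron, 75 to 250 mm off, leaning away, up to 0.19 m high.
- circuit_board: Bystander, not to be moved: a loose green circuit board 76 x 54 mm on four short pillars, with a heat sink and parts, 26 mm high in all. The origin is the middle of its underside (on the bench).
- screw_dish: Bystander, not to be moved: a loose round steel dish 84 mm across and 20 mm high with some screws in it. The origin is the middle of its underside (on the bench).
Things that resemble listed ones, but are neither listed nor needed, are in the scene too. Of the things that look like the part that bears green_post_seat, the smaller one is meant.

How it is judged:
By the outcome, as a careful person would: the job done as asked, in the order asked, and still so for the second after the job is handed in, with the robot touching nothing.
It also fails if it takes over 106 s, if anything falls off the work surface, if the arm or the gripper's body presses on something with over 40 N, if the wrist force passes 120 N, or if a joint passes its speed limit or range.

## Working session

There is one attempt and no reset: what is moved stays moved. The work goes in short steps, each a Python script; the robot and the scene stay as the last script left them, time stands still between calls to the robot, and variables do not carry over. Pictures are saved under pics/ and viewed, and the job is handed in when it is done.

```bash
ls; mkdir -p pics
python3 - <<'E'
from plant import robot,status,imaging
import cv2,numpy as np
for n in ["side","top","wrist"]:
    d=imaging.read_camera(n); cv2.imwrite(f"pics/{n}0.png",d["pixels"])
    print(n,d["mtx"].round(1).tolist(),d["rvec"],d["tvec"], (-cv2.Rodrigues(np.array(d["rvec"]))[0].T@np.array(d["tvec"]).reshape(3)).round())
print(status.get_obs())
E
```

```text
pics
side [[356.2, 0.0, 258.0], [0.0, 356.2, 184.4], [0.0, 0.0, 1.0]] [ 0.09689096 -2.7781604   1.43718752] [509.64073043  81.96423753 891.67515101] [478. 710. 573.]
top [[411.6, 0.0, 256.1], [0.0, 411.6, 193.1], [0.0, 0.0, 1.0]] [ 2.1206435  -2.16017674  0.15292719] [  19.78235356  513.54344573 1089.99703038] [ 346.    4. 1154.]
wrist [[297.3, 0.0, 253.5], [0.0, 297.3, 188.5], [0.0, 0.0, 1.0]] [-2.46817993  1.52906159  0.21230671] [-648.88010852  -34.10227516  378.69127343] [ 351. -551.  373.]
{'time': 0.15, 'qpos': array([-1.19262129e+00,  1.24376551e-01,  1.65135984e+00,  1.55540188e-05,
        1.36749898e+00, -8.25675927e-02]), 'qvel': array([ 0.0012954 , -0.00082163, -0.00493838, -0.00024791,  0.00133015,
       -0.00127164]), 'joint_efforts': array([ 1.15481093e-03, -4.24226153e+01, -3.66013527e+01, -6.24025256e-05,
        4.69224353e-03,  6.26867006e-06]), 'position': array([ 288.82013751, -581.78039447,  230.32192184]), 'tcp_rot': array([ 8.49885176e-01, -5.26967279e-01, -6.55453201e-04, -4.95044850e-04]), 'contact_force': array([-0.2736468 ,  0.18848258,  0.48820345]), 'torque': array([-0.0179075 ,  0.00715751, -0.01992561]), 'grip_width': 85.1722139804108}
```

View pics/top0.png

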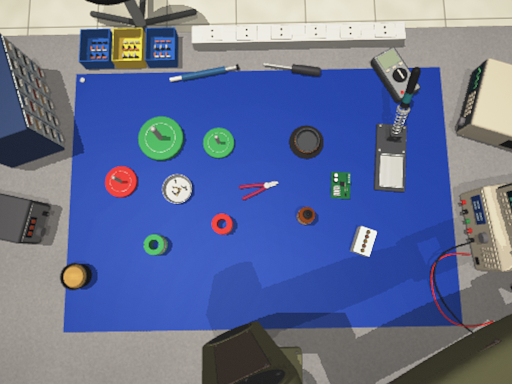

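View pics/side0.png

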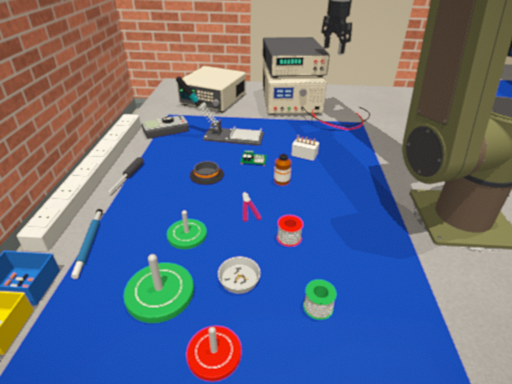

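View pics/wrist0.png

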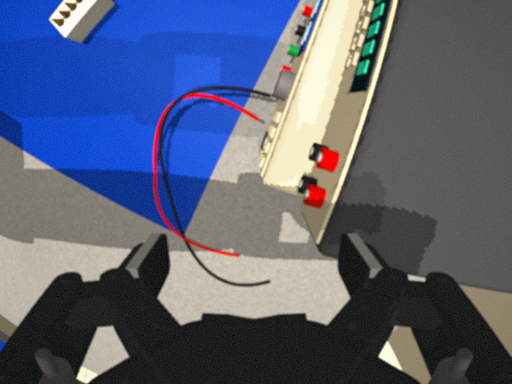

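Candidates in the top view:
- Green base: (160,138) is large and (218,142) is small, so I take the small one.
- Red base: (121,181).
- Green spool (154,244) and red spool (222,224).
- Bottle: (306,215). The amber thing at (75,277) is wide and off the mat, so it is a lookalike.
- Cup: (306,141). The dish at (177,189) is a bystander.
- Rack: (364,241). Shelf: (390,170).

Next is a close crop to check these choices.

```bash
cat > h.py <<'E'
import cv2,numpy as np
from plant import robot,status,imaging
def cam(n):
    d=imaging.read_camera(n); d["R"]=cv2.Rodrigues(np.array(d["rvec"],float))[0]; d["t"]=np.array(d["tvec"],float).reshape(3)
    d["c"]=-d["R"].T@d["t"]; d["fish"]=n=="wrist"; return d
def ray(d,uv):
    uv=np.atleast_2d(np.asarray(uv,float)); K=d["mtx"]
    p=(uv-[K[0][2],K[1][2]])/[K[0][0],K[1][1]]
    if d["fish"]:
        r=np.linalg.norm(p,axis=1,keepdims=True)+1e-9
        v=np.hstack([p/r*np.sin(r),np.cos(r)])
    else: v=np.hstack([p,np.ones((len(p),1))])
    return v@d["R"]
def plane(d,uv,z):
    v=ray(d,uv); return (d["c"]+v*((z-d["c"][2])/v[:,2:]))[:,:2]
E
python3 - <<'E'
import cv2
a=cv2.imread('pics/top0.png')
cv2.imwrite('pics/top0a.png',cv2.resize(a[115:265,95:255],None,fx=4,fy=4,interpolation=2)[:600,:800])
cv2.imwrite('pics/top0b.png',cv2.resize(a[115:265,270:430],None,fx=4,fy=4,interpolation=2))
E
```

```text
(no output)
```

View pics/top0a.png

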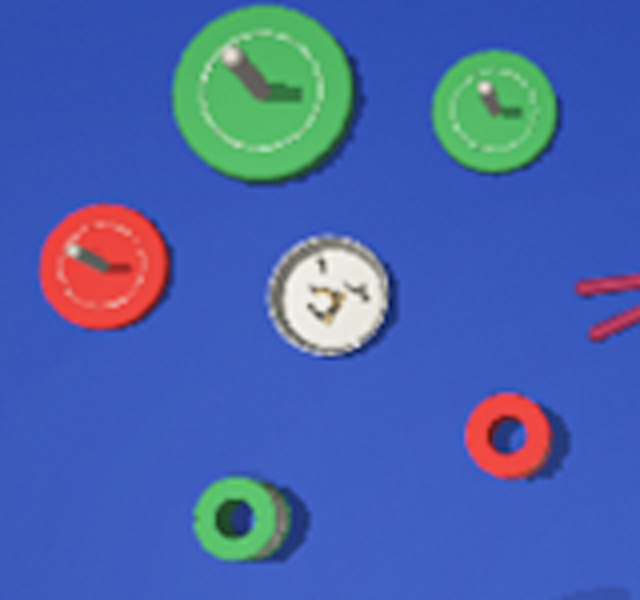

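View pics/top0b.png

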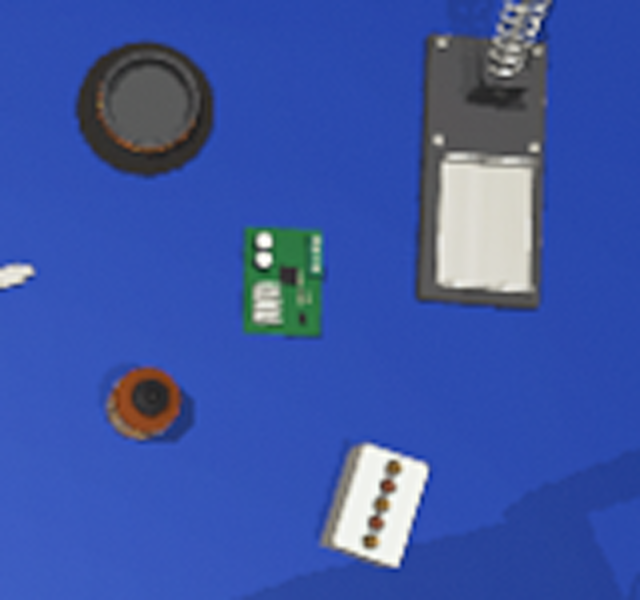

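The crop confirms the choices: the small green base is at (218,142), well below the size of the big one at (160,138). The bottle at (306,215) has a black cap, and the rack shows five tips.

```bash
cat > meas.py <<'E'
from h import *
t=cam("top"); s=cam("side")
for d in (t,s): d["hsv"]=cv2.cvtColor(d["pixels"],cv2.COLOR_BGR2HSV)
def mask(d,lo,hi,box):
    m=cv2.inRange(d["hsv"],lo,hi); z=np.zeros_like(m); x0,y0,x1,y1=box; z[y0:y1,x0:x1]=m[y0:y1,x0:x1]; return z
def comp(m):
    c,_=cv2.findContours(m,cv2.RETR_EXTERNAL,cv2.CHAIN_APPROX_NONE); return max(c,key=cv2.contourArea)[:,0,:]
G=((45,90,90),(80,255,255))
def red(d,box): return mask(d,(0,130,130),(8,255,255),box)|mask(d,(172,130,130),(180,255,255),box)
def circ(d,m,z):
    p=plane(d,cv2.convexHull(comp(m))[:,0,:],z).astype(np.float32); (c,r)=cv2.minEnclosingCircle(p); 
    e=cv2.fitEllipse(plane(d,comp(m),z).astype(np.float32)); return np.round(c,1),round(r,1),np.round(e[0],1),np.round(e[1],1)
print("gbase top",circ(t,mask(t,*G,(200,122,240,165)),14)); print("gbase side",circ(s,mask(s,*G,(160,215,212,255)),14))
print("rbase top",circ(t,red(t,(100,160,145,202)),14)); print("rbase side",circ(s,red(s,(180,318,250,384)),14))
print("gspool top",circ(t,mask(t,*G,(140,230,172,260)),46)); print("gspool side",circ(s,mask(s,*G,(300,278,342,303)),46))
print("rspool top",circ(t,red(t,(208,208,240,240)),46)); print("rspool side",circ(s,red(s,(272,212,308,232)),46))
A=lambda *p:np.array(p,float)/4+[270-.375,115-.375]
print("rack",plane(t,A((362,443),(429,463),(400,568),(333,546)),42).round(1).tolist())
print("shelf",plane(t,A((443,155),(536,160),(530,292),(437,287)),18).round(1).tolist())
print("cap",plane(t,A((152,397)),92),"body shoulder",plane(t,A((148,402)),67)); print("cup rim",plane(t,A((151,100)),28),"foot",plane(t,A((145,108)),4))
print("dish",plane(t,np.array([[330,296]])/4+[95,115],18),"board",plane(t,A((283,282)),10))
E
python3 meas.py
python3 - <<'E'
import cv2
a=cv2.imread('pics/side0.png')
cv2.imwrite('pics/side0a.png',cv2.resize(a[110:230,180:330],None,fx=5,fy=5,interpolation=2))
E
```

```text
gbase top (array([665.6, 115.9]), 44.4, array([665.8, 116. ]), array([85.4, 87.1]))
gbase side (array([665.3, 125.4]), 48.0, array([665.3, 128. ]), array([86.5, 89.9]))
rbase top (array([558.6, 392.5]), 44.5, array([558.8, 392. ]), array([84.9, 87. ]))
rbase side (array([559.6, 398.4]), 45.6, array([558.6, 400.7]), array([85.1, 86.2]))
gspool top (array([378.6, 287.1]), 28.0, array([379.4, 287.4]), array([51.9, 52.8]))
gspool side (array([381.3, 291.7]), 27.6, array([381.1, 290.5]), array([50.2, 53.6]))
rspool top (array([431.2, 104.4]), 28.2, array([431.8, 104.4]), array([51.4, 54.6]))
rspool side (array([433.7, 110.6]), 26.9, array([433.7, 110.5]), array([50.1, 51.7]))
rack [[420.0, -268.6], [405.8, -312.8], [336.4, -289.2], [351.7, -245.4]]
shelf [[623.8, -342.8], [618.8, -408.0], [524.6, -397.2], [529.4, -332.7]]
cap [[ 448.89898065 -122.39017266]] body shoulder [[ 448.05892411 -122.59982775]]
cup rim [[ 665.15628687 -136.96686759]] foot [[ 666.11833542 -135.44416816]]
dish [[532.77850064 230.26787646]] board [[ 536.33978363 -227.19731734]]
```

View pics/side0a.png

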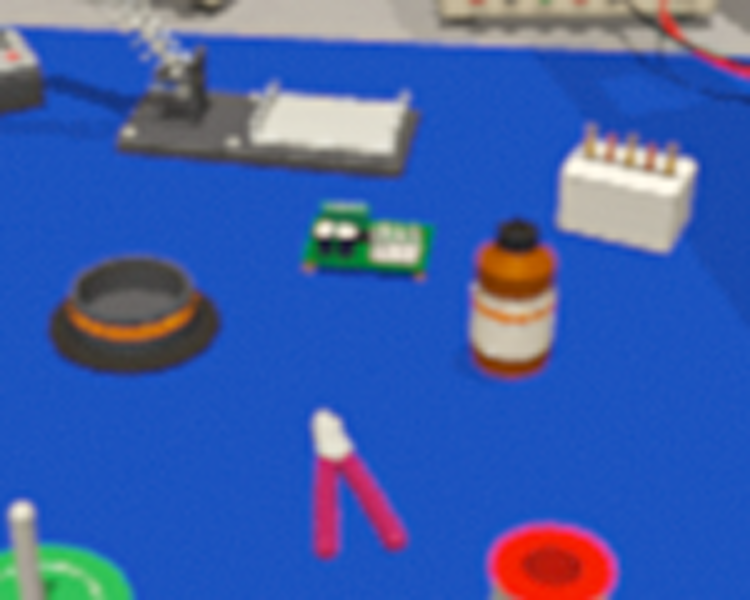

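```bash
cat >> h.py <<'E'
def Q(deg): a=np.deg2rad(deg)/2; return np.array([np.cos(a),np.sin(a),0,0])
def st(tag=""):
    o=status.get_obs(); print(tag,"t %.2f"%o["time"],np.round(o["position"],1),"F",np.round(o["contact_force"],1),"w %.1f"%o["grip_width"],"q",np.round(o["qpos"],2)); return o
def snap(n,f):
    d=cam(n); cv2.imwrite(f"pics/{f}.png",d["pixels"]); return d
def proj(d,P):
    P=np.atleast_2d(np.asarray(P,float)); C=P@d["R"].T+d["t"]; K=d["mtx"]
    if d["fish"]:
        r=np.linalg.norm(C[:,:2],axis=1,keepdims=True); th=np.arctan2(r[:,0],C[:,2])[:,None]; p=C[:,:2]/r*th
    else: p=C[:,:2]/C[:,2:]
    return (p*[K[0][0],K[1][1]]+[K[0][2],K[1][2]]).round(1)
E
python3 - <<'E'
from h import *
q=Q(90)
for p in [(379,288,150),(379,288,6),(666,117,120),(559,393,120),(432,106,6),(448,-122,29),(666,-137,80)]: print(p,robot.inverse_kinematics(p,q))
for p,y in [((378.5,-279,5),71.2),((574,-370,23),83.7)]: print(p,robot.inverse_kinematics(p,Q(y)))
robot.move_ptp([379,288.5,170],q); st()
d=snap("wrist","w1")
print(proj(d,[[379,288.5,46],[379,288.5,0]]))
E
```

```text
(379, 288, 150) [ 5.36961417e-01 -2.06045807e-01  2.10993036e+00 -4.44089210e-16
  1.23770810e+00 -1.03383491e+00]
(379, 288, 6) [ 5.36961417e-01  3.12589516e-03  2.19476758e+00 -4.44089210e-16
  9.43699175e-01 -1.03383491e+00]
(666, 117, 120) [ 9.45513316e-02  2.66538303e-01  1.67945597e+00 -4.44089210e-16
  1.19559838e+00 -1.47624500e+00]
(559, 393, 120) [ 5.34243187e-01  2.81017915e-01  1.66178716e+00 -4.44089210e-16
  1.19878758e+00 -1.03655314e+00]
(432, 106, 6) [ 1.19823456e-01 -6.82936911e-02  2.26395758e+00 -4.44089210e-16
  9.45928767e-01 -1.45097287e+00]
(448, -122, 29) [-3.81571190e-01 -6.49956517e-02  2.21310940e+00 -4.44089210e-16
  9.93478905e-01 -1.95236752e+00]
(666, -137, 80) [-2.81787543e-01  3.15194654e-01  1.69245157e+00 -4.44089210e-16
  1.13394643e+00 -1.85258387e+00]
(378.5, -279, 5) [-7.49445395e-01 -7.93386429e-03  2.20792426e+00 -4.44089210e-16
  9.41602257e-01 -1.99211982e+00]
(574, -370, 23) [-6.51136842e-01  3.88050193e-01  1.70672543e+00 -4.44089210e-16
  1.04681703e+00 -2.11197743e+00]
 t 3.33 [379.4 288.2 170.1] F [-0.4 -0.2 -0.3] w 84.9 q [ 0.54 -0.23  2.09 -0.    1.28 -1.03]
[[253.1 180.4]
 [253.1 170. ]]
```

View pics/w1.png

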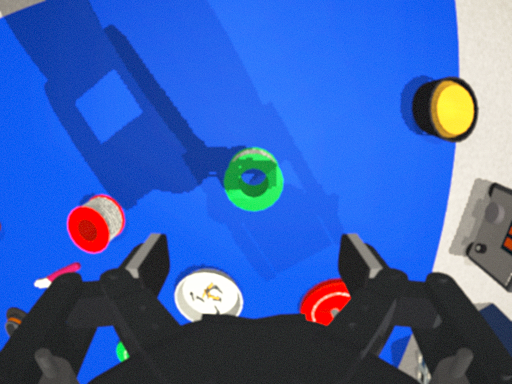

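The wrist view shows the green spool centred at about (253,181), against a predicted (253,180), so the position is good. Grasping it now.

Run:
```python
from h import *
print(robot.movel([379,288.5,7],feed=150,guard=15)); st("down")
robot.command_gripper(50,40); st("grip")
robot.movel([379,288.5,110],feed=150); st("lift")
robot.move_ptp([600,117,118],Q(90)); st("pre")
d=snap("wrist","w2"); print(proj(d,[[665.6,117,74],[665.6,117,14]]))
```

```text
False
down t 4.61 [379.8 289.    7.9] F [-0.3  0.5  0.5] w 85.3 q [ 0.54  0.    2.19  0.    0.95 -1.03]
grip t 5.00 [379.7 288.8   8.2] F [-1.4 -1.4  4.8] w 54.9 q [ 0.54  0.    2.19 -0.    0.95 -1.03]
lift t 5.83 [378.1 287.9 108.6] F [-0.5 -0.8 -3.6] w 55.0 q [ 0.54 -0.16  2.14  0.    1.16 -1.03]
pre t 6.92 [598.9 117.8 117.2] F [-0.6 -0.7 -2.7] w 54.7 q [ 0.11  0.13  1.84  0.    1.17 -1.47]
[[251.4 293.5]
 [251.8 256.1]]
```

View pics/w2.png

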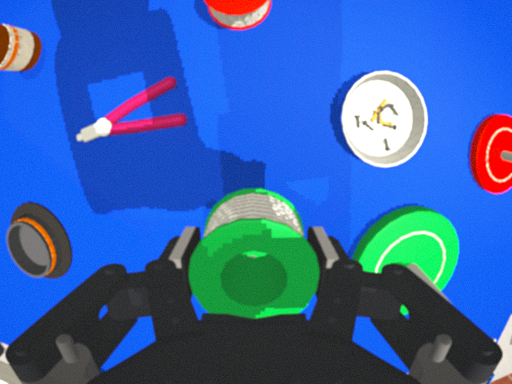

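Run:
```python
from h import *
t=cam("top");s=cam("side");w=cam("wrist")
print(plane(t,[[95+486/4,115+89/4],[95+73/4,115+249/4]],70), plane(s,[[184.5,214.5],[212,331]],70))
# cup / red base in wrist picture
cv2.imwrite("pics/t2.png",cv2.resize(t["pixels"][90:250,90:270],None,fx=3,fy=3))
cv2.imwrite("pics/s2.png",cv2.resize(s["pixels"][140:340,100:300],None,fx=3,fy=3))
```

```text
[[664.90293229 115.1161977 ]
 [559.52892849 393.1925046 ]] [[664.19102858 127.34244486]
 [558.94184543 397.24483877]]
```

View pics/s2.png

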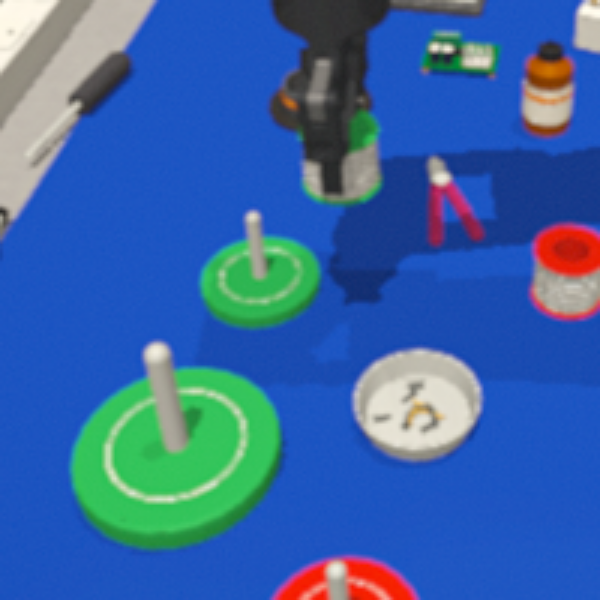

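Run:
```python
from h import *
robot.movel([666,117.5,118],feed=150); st("above")
d=snap("top","t3a"); cv2.imwrite("pics/t3.png",cv2.resize(d["pixels"][110:180,180:260],None,fx=6,fy=6))
print(robot.movel([666,117.5,60],feed=80,guard=8)); st("mid")
print(robot.movel([666,117.5,22.5],feed=60,guard=8)); st("low")
s=snap("side","s3a"); cv2.imwrite("pics/s3.png",cv2.resize(s["pixels"][150:270,130:270],None,fx=5,fy=5))
```

```text
above t 7.71 [665.3 117.8 117.6] F [ 1.5 -0.2 -3.5] w 54.6 q [ 0.1   0.27  1.68  0.    1.19 -1.48]
False
mid t 8.63 [666.5 117.5  60.5] F [-0.2 -1.3 -2.2] w 54.6 q [ 0.1   0.33  1.71  0.    1.1  -1.48]
True
low t 9.23 [664.7 117.3  22.3] F [-0.3 -0.3  4.2] w 54.9 q [ 0.1   0.38  1.72  0.    1.04 -1.48]
```

View pics/s3.png

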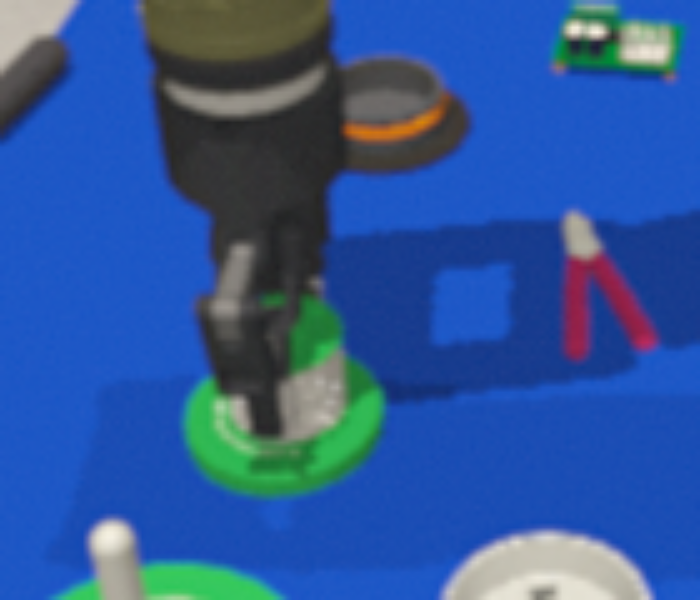

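The spool is down on its base, with contact at z = 22.3 as expected. I'll release it and go to the red spool.

Run:
```python
from h import *
robot.command_gripper(78); robot.movel([664.7,117.5,130],feed=180); st("rel")
robot.move_ptp([432,105,150],Q(90)); st("over red")
d=snap("wrist","w4"); print(proj(d,[[432,105,46],[665.6,117,60],[665.6,117,74]]))
s=snap("side","s4a"); cv2.imwrite("pics/s4.png",cv2.resize(s["pixels"][150:270,130:270],None,fx=5,fy=5))
```

```text
rel t 10.40 [663.9 117.4 128.7] F [-1.2 -0.9 -0.6] w 77.8 q [ 0.1   0.26  1.67  0.    1.22 -1.48]
over red t 11.33 [432.6 105.  149.9] F [-0.  -0.1 -0.7] w 78.0 q [ 0.12 -0.29  2.17 -0.    1.25 -1.45]
[[252.7 185.9]
 [262.9 378.5]
 [263.2 387.4]]
```

View pics/w4.png

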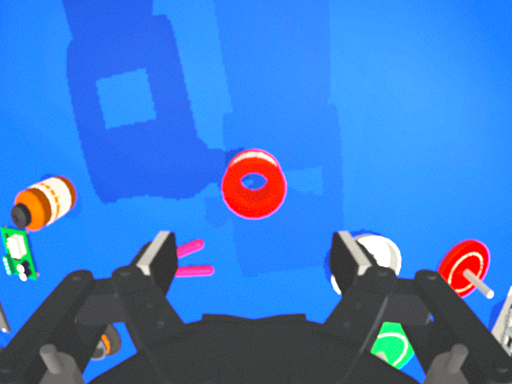

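View pics/s4.png

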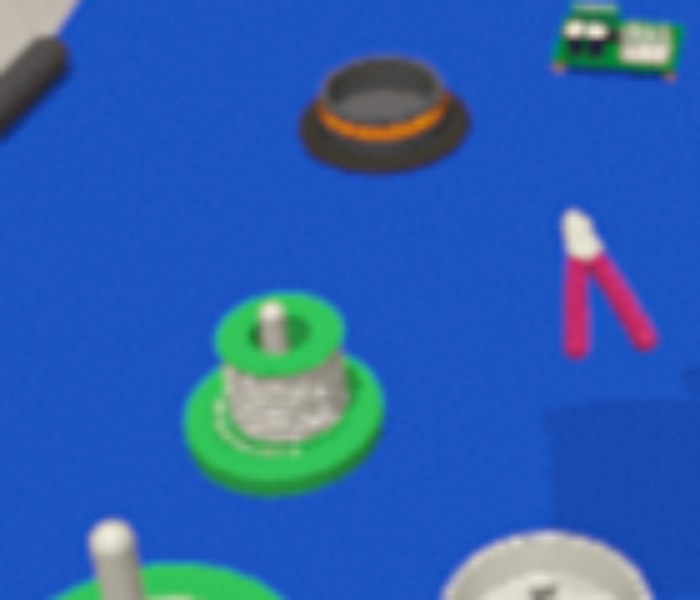

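The green spool is on its post and flat on the base. The red spool appears at (254,188), against a predicted (253,186).

Run:
```python
from h import *
robot.command_gripper(85)
print(robot.movel([433.5,105.5,7],feed=150,guard=15)); st("down")
robot.command_gripper(50,40); st("grip")
robot.movel([433.5,105.5,118],feed=150); st("lift")
robot.move_ptp([560,394.5,120],Q(90)); st("above")
print(robot.movel([560,394.5,60],feed=80,guard=8)); st("mid")
print(robot.movel([560,394.5,22],feed=60,guard=8)); st("low")
s=snap("side","s5a"); cv2.imwrite("pics/s5.png",cv2.resize(s["pixels"][264:384,130:270],None,fx=5,fy=5))
```

```text
False
down t 12.78 [434.3 105.6   7.9] F [-0.4  0.6  0.7] w 85.0 q [ 0.12 -0.07  2.26  0.    0.95 -1.45]
grip t 13.17 [434.4 105.5   8.2] F [-1.7 -1.4  6. ] w 54.2 q [ 0.12 -0.07  2.26 -0.    0.95 -1.45]
lift t 14.06 [432.5 105.4 116.6] F [-0.1  0.1 -3.4] w 54.4 q [ 0.12 -0.24  2.2   0.    1.19 -1.45]
above t 15.26 [559.8 393.4 119.5] F [ 0.  -0.4 -2.3] w 54.4 q [ 0.53  0.28  1.66 -0.    1.2  -1.04]
False
mid t 16.16 [560.4 394.8  60.5] F [ 0.3 -0.3 -2.9] w 54.0 q [ 0.54  0.35  1.69 -0.    1.11 -1.04]
True
low t 16.76 [558.9 393.9  22.3] F [-0.8 -1.1  3.8] w 54.3 q [ 0.54  0.39  1.7   0.    1.05 -1.04]
```

View pics/s5.png

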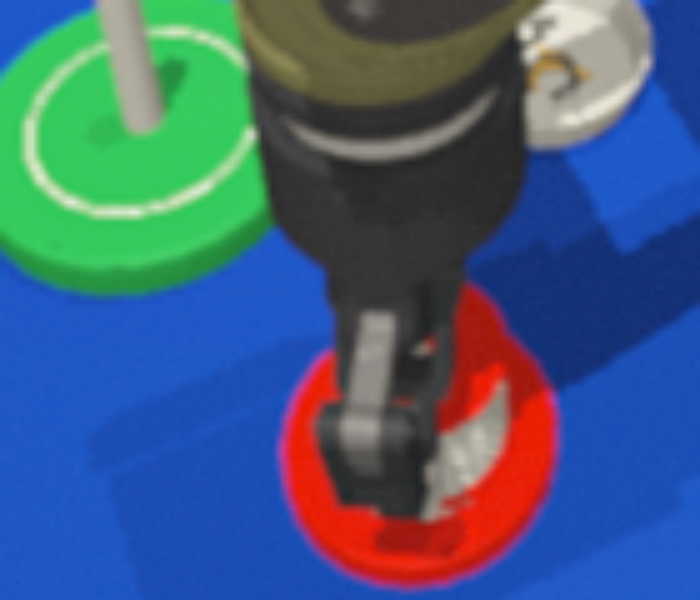

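Run:
```python
from h import *
robot.command_gripper(78); robot.movel([559.2,394,140],feed=180); st("rel")
robot.move_ptp([448.5,-122.5,170],Q(90)); st("over bottle")
d=snap("wrist","w6"); print(proj(d,[[448.5,-122.5,92],[448.5,-122.5,67]]))
s=snap("side","s6a"); cv2.imwrite("pics/s6.png",cv2.resize(s["pixels"][264:384,130:270],None,fx=5,fy=5))
```

```text
rel t 17.98 [558.4 393.5 138.6] F [-0.2 -1.1 -0.2] w 78.2 q [ 0.54  0.27  1.64  0.    1.24 -1.04]
over bottle t 19.89 [ 448.9 -122.1  170.1] F [0.7 0.6 0.1] w 78.0 q [-0.38 -0.25  2.11  0.    1.28 -1.95]
[[252.  194.9]
 [252.1 186.4]]
```

View pics/w6.png

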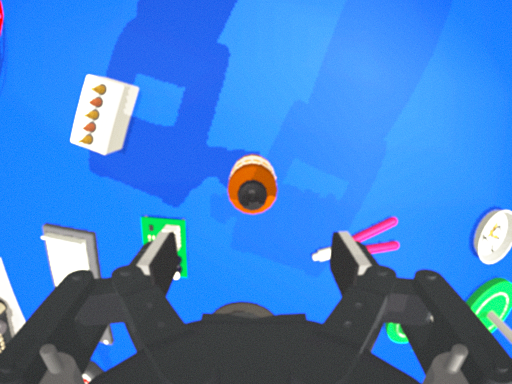

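View pics/s6.png

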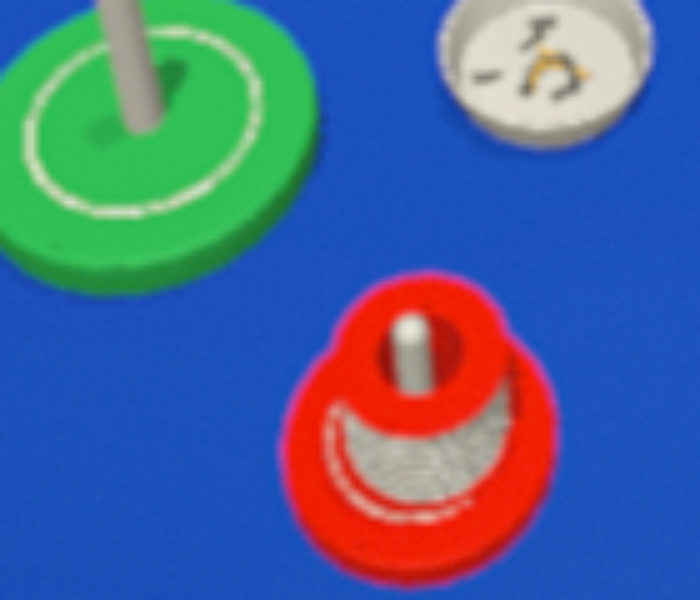

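The red spool is on its post and flat. The bottle cap appears at (252,194), matching the prediction.

Run:
```python
from h import *
print(robot.movel([448.5,-122.5,28],feed=150,guard=10)); st("down")
robot.command_gripper(38,30); st("grip")
robot.movel([448.5,-122.5,110],feed=150); st("lift")
robot.move_ptp([590,-136,115],Q(90)); st("pre")
d=snap("wrist","w7"); print(proj(d,[[666,-136,28],[666,-136,0]]))
robot.movel([667,-136,100],feed=120); st("above")
t=snap("top","t7a"); cv2.imwrite("pics/t7.png",cv2.resize(t["pixels"][100:200,250:370],None,fx=5,fy=5))
s=snap("side","s7a"); cv2.imwrite("pics/s7.png",cv2.resize(s["pixels"][100:220,150:290],None,fx=5,fy=5))
```

```text
False
down t 21.09 [ 449.3 -122.8   28.9] F [-0.6 -0.3  0.6] w 78.1 q [-0.38 -0.06  2.21 -0.    0.99 -1.95]
grip t 21.50 [ 449.2 -122.8   28.9] F [-1.2  0.2  4.9] w 43.1 q [-0.38 -0.06  2.21  0.    0.99 -1.95]
lift t 22.20 [ 447.7 -122.2  108.9] F [ 1.1  0.  -0.8] w 43.3 q [-0.38 -0.19  2.17 -0.    1.16 -1.95]
pre t 22.82 [ 588.9 -135.6  112.7] F [ 0.4 -0.3 -1.1] w 43.2 q [-0.32  0.13  1.85 -0.    1.16 -1.89]
[[252.  276.3]
 [252.1 261.1]]
above t 23.68 [ 666.4 -136.   100. ] F [ 0.6  0.9 -0.4] w 43.2 q [-0.28  0.29  1.68 -0.    1.17 -1.85]
```

View pics/w7.png

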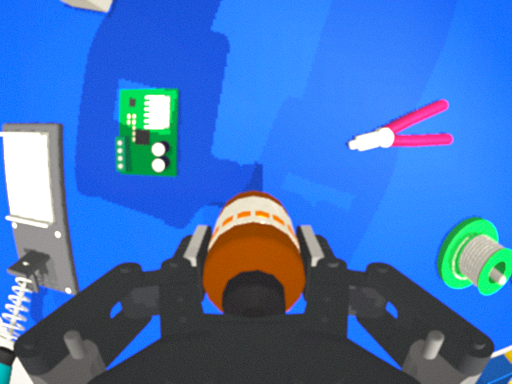

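View pics/s7.png

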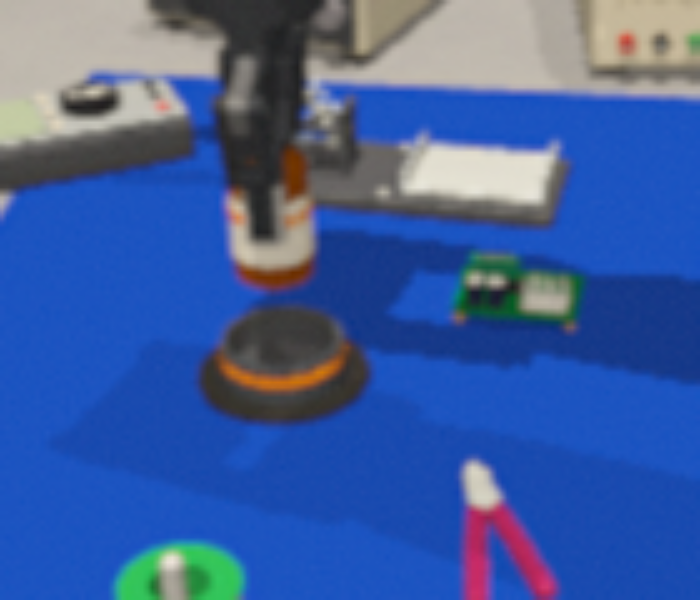

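Run:
```python
from h import *
print(robot.movel([665.3,-136,50],feed=80,guard=8)); st("mid")
print(robot.movel([665.3,-136,33],feed=40,guard=8)); st("low")
s=snap("side","s8a"); cv2.imwrite("pics/s8.png",cv2.resize(s["pixels"][100:220,150:290],None,fx=5,fy=5))
```

```text
False
mid t 24.55 [ 665.6 -136.1   50.1] F [ 0.4  0.4 -0.6] w 43.5 q [-0.28  0.35  1.71  0.    1.09 -1.85]
True
low t 24.98 [ 665.5 -136.1   34.7] F [-1.4  0.2  4.3] w 43.5 q [-0.28  0.37  1.71  0.    1.06 -1.85]
```

View pics/s8.png

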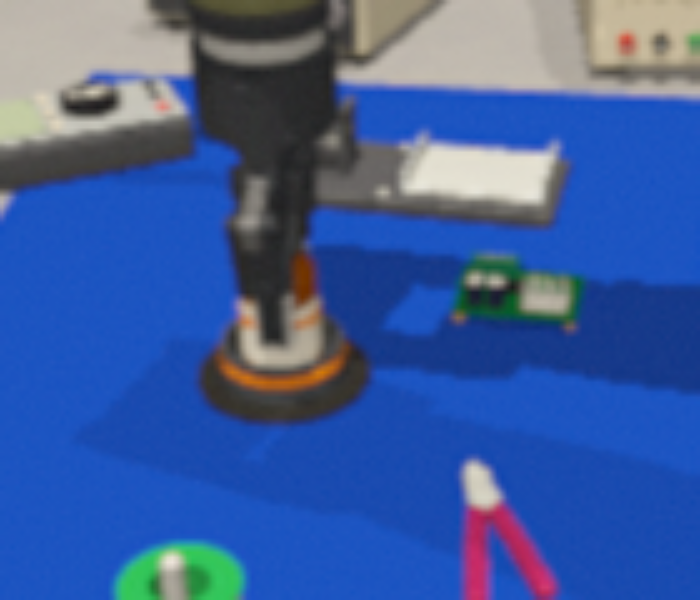

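Contact came at z = 34.7, which is the 28.9 grip height plus the 6 mm cup floor, so the bottle is seated. I'll release it and move to the rack.

Run:
```python
from h import *
robot.command_gripper(70); robot.movel([665.5,-136,150],feed=180); st("rel")
robot.command_gripper(85)
robot.move_ptp([378.5,-279,170],Q(71.2)); st("over rack")
d=snap("wrist","w9"); 
a=np.deg2rad(-18.8);ex=np.array([np.cos(a),np.sin(a)]);ey=np.array([-ex[1],ex[0]]);c=np.array([378.5,-279])
P=[np.r_[c+i*36*ex+j*23*ey,42] for i,j in((1,1),(1,-1),(-1,-1),(-1,1))]
p=proj(d,P);print(p)
im=d["pixels"].copy()
im=cv2.resize(im[100:260,150:350],None,fx=4,fy=4,interpolation=2)
for q in p: cv2.circle(im,tuple(int(v) for v in (q-[150,100])*4+1.5),4,(255,0,255),1)
cv2.imwrite("pics/w9b.png",im[:600])
s=snap("side","s9a"); cv2.imwrite("pics/s9.png",cv2.resize(s["pixels"][100:220,150:290],None,fx=5,fy=5))
```

```text
rel t 26.19 [ 664.7 -135.8  148.6] F [ 0.4 -0.1  0.5] w 70.1 q [-0.28  0.25  1.65 -0.    1.25 -1.85]
over rack t 27.72 [ 379.3 -279.1  170.4] F [ 0.6 -0.1 -0.5] w 84.9 q [-0.75 -0.24  2.1   0.    1.28 -1.99]
[[275.8 215.1]
 [228.7 215. ]
 [227.1 141. ]
 [277.4 141. ]]
```

View pics/w9b.png

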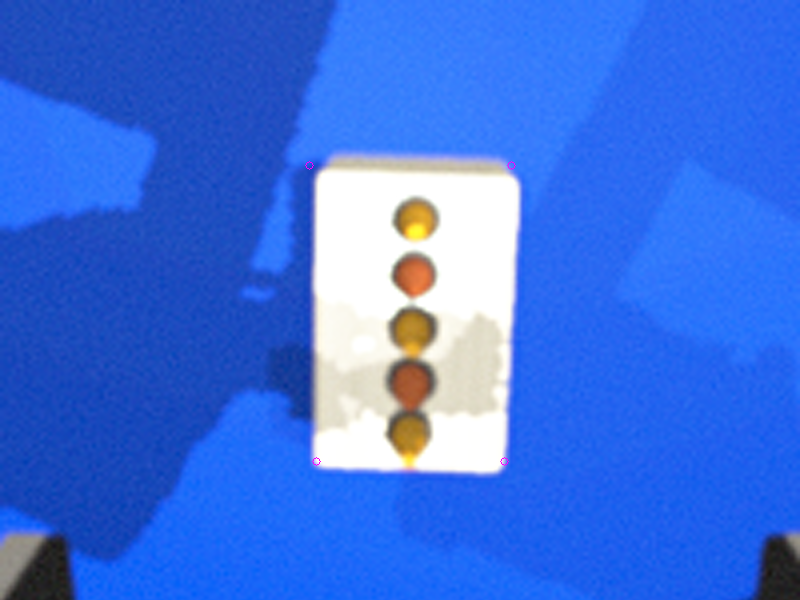

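View pics/s9.png

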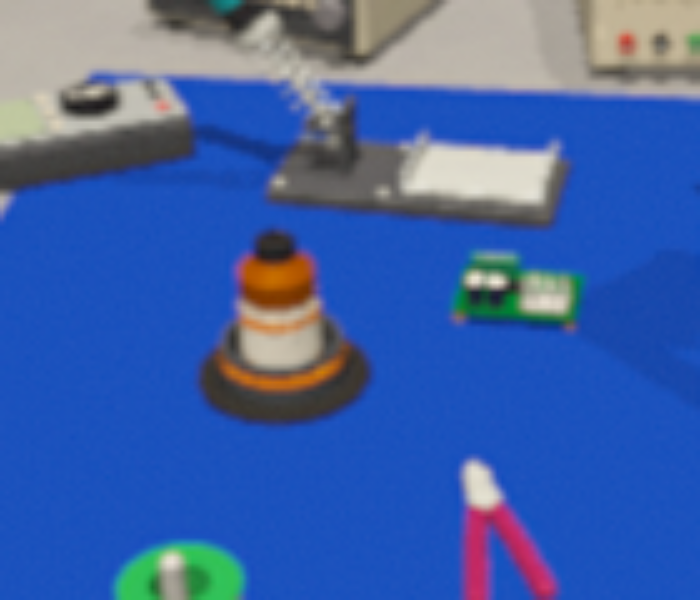

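The bottle stands upright in the cup. The rack corners in the wrist crop at 4x are (317,168), (519,172), (505,471) and (315,470).

Run:
```python
from h import *
d=cam("wrist")
p=plane(d,(np.array([(316,167),(520,172),(506,472),(314,470)],float)-1.5)/4+[150,100],42); print(p.round(1)); c=p.mean(0)
v=(p[3]-p[0]+p[2]-p[1]); ang=np.degrees(np.arctan2(v[1],v[0])); print(c,ang,np.linalg.norm(p-np.roll(p,1,0),axis=1))
yaw=ang+90
robot.movel([c[0],c[1],120],Q(yaw),feed=120)
print(robot.movel([c[0],c[1],8],feed=130,guard=10)); st("down")
robot.command_gripper(40,40); st("grip")
robot.movel([c[0],c[1],110],feed=150); st("lift")
robot.move_ptp([490,-360,115],Q(83.7)); st("pre")
d=snap("wrist","w10")
s=[[618.8,-408.0,18],[623.8,-342.8,18],[524.6,-397.2,18],[529.4,-332.7,18]]
print(proj(d,s))
im=cv2.resize(d["pixels"],None,fx=1.5,fy=1.5)
cv2.imwrite("pics/w10b.png",im)
```

```text
[[ 337.9 -287.8]
 [ 354.  -244. ]
 [ 422.7 -269.1]
 [ 407.2 -313.4]]
[ 380.43857933 -278.55280238] -20.193747444617244 [73.79762522 46.66272837 73.15846807 46.88564237]
False
down t 29.44 [ 381.1 -279.2    9. ] F [0.4 0.7 0.5] w 85.0 q [-0.75 -0.01  2.2   0.    0.95 -1.96]
grip t 29.89 [ 381.1 -279.2    8.9] F [-0.4 -0.2  4. ] w 45.4 q [-0.75 -0.01  2.2  -0.    0.95 -1.96]
lift t 30.73 [ 379.6 -277.7  108.5] F [-0.6  0.1 -2.9] w 45.1 q [-0.75 -0.17  2.15  0.    1.16 -1.96]
pre t 31.33 [ 489.4 -359.4  112.7] F [-0.3  0.9 -3.1] w 45.6 q [-0.72  0.13  1.85  0.    1.16 -2.18]
[[218.9 316.7]
 [283.3 315.2]
 [213.8 233.1]
 [287.8 230.7]]
```

View pics/w10b.png

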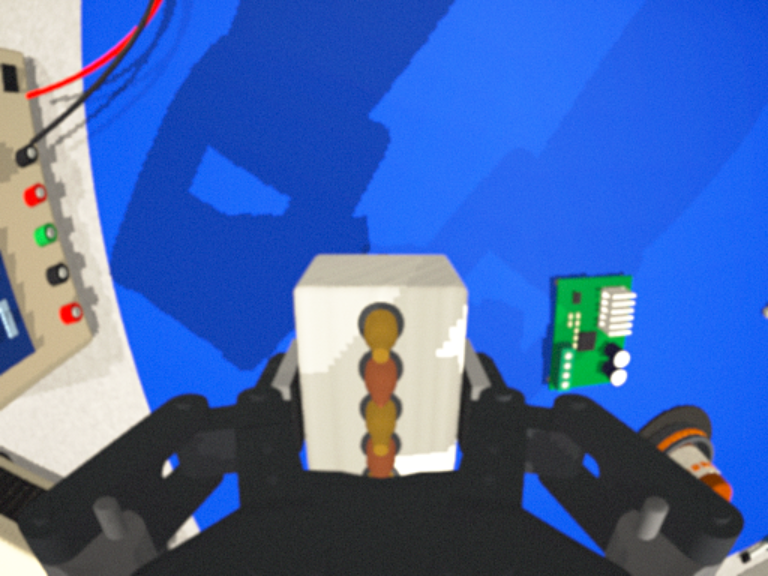

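Run:
```python
from h import *
t=cam("top"); im=cv2.imread("pics/top0.png"); s=cam("side"); ims=cv2.imread("pics/side0.png")
def rect(d,im,box,z,f):
    x0,y0,x1,y1=box; c=f(im[y0:y1,x0:x1].astype(int)).astype(np.uint8)*255
    n=cv2.findContours(c,0,cv2.CHAIN_APPROX_NONE)[0]; n=max(n,key=cv2.contourArea)[:,0,:]+[x0,y0]
    p=plane(d,n,z).astype(np.float32); r=cv2.minAreaRect(p); return r,(p[:,0].min(),p[:,0].max())
bright=lambda a:(a.min(2)>130)
for b in (110,130,150): print("shelf top",rect(t,im,(376,150,408,195),18,lambda a:a.min(2)>b))
print("stand top",rect(t,im,(370,120,410,196),7,lambda a:(a[...,0]-a[...,2]<60)))
print("shelf side",rect(s,ims,(228,120,268,150),18,lambda a:a.min(2)>130))
A=lambda *p:np.array(p,float)/4+[270-.375,115-.375]
e=plane(t,A((428,36),(418,298),(546,40),(538,308)),8);print(e.round(1),[np.degrees(np.arctan2(*(e[i]-e[i+1])[::-1])) for i in(0,2)])
cv2.imwrite("pics/sh.png",cv2.resize(im[140:200,366:416],None,fx=10,fy=10,interpolation=0))
s=cam("side");cv2.imwrite("pics/s10.png",cv2.resize(s["pixels"][100:200,190:330],None,fx=5,fy=5,interpolation=2))
```

```text
shelf top (((575.5549926757812, -369.51318359375), (67.22093200683594, 97.05496978759766), 85.94342803955078), (np.float32(526.34534), np.float32(624.8194)))
shelf top (((575.5810546875, -368.13958740234375), (64.37512969970703, 96.91582489013672), 85.9639892578125), (np.float32(526.3988), np.float32(624.7632)))
shelf top (((575.5051879882812, -368.2053527832031), (64.23316955566406, 96.48876190185547), 85.96397399902344), (np.float32(526.4523), np.float32(624.7632)))
stand top (((622.9373779296875, -373.846923828125), (87.52435302734375, 210.16522216796875), 84.30561065673828), (np.float32(516.65076), np.float32(724.4345)))
shelf side (((580.5595092773438, -365.1785888671875), (84.44412231445312, 105.75516510009766), 86.12944030761719), (np.float32(525.24194), np.float32(631.64075)))
[[ 714.3 -340.6]
 [ 523.4 -321.8]
 [ 709.6 -425.1]
 [ 514.7 -405.5]] [np.float64(-5.608691294182871), np.float64(-5.757376111151963)]
```

View pics/sh.png

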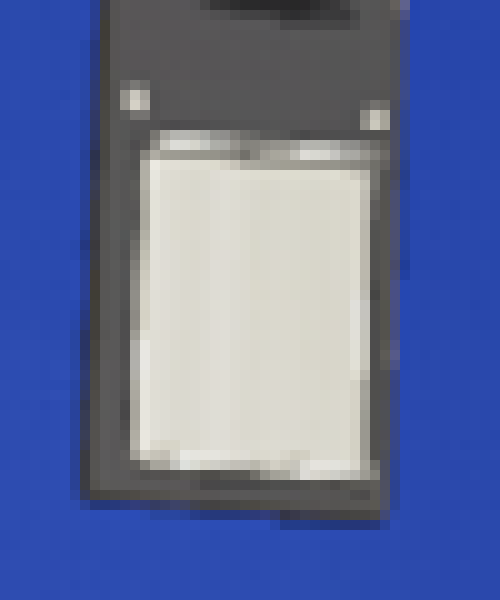

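View pics/s10.png

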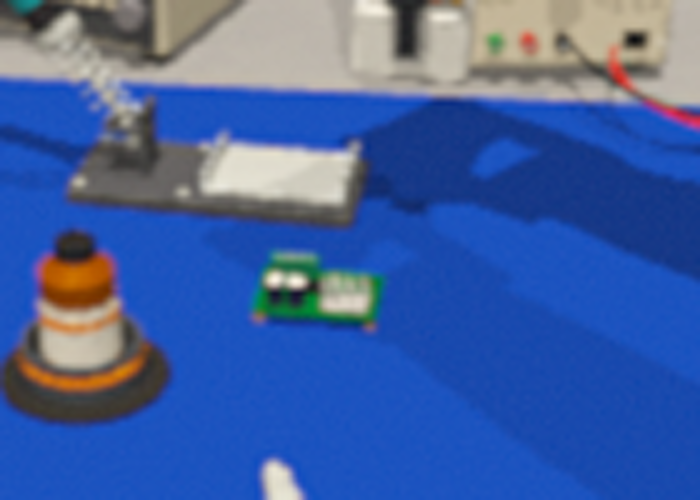

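Run:
```python
from h import *
c=[575.7,-369.2]
robot.movel([*c,85],Q(84.1),feed=120); st("above")
s=snap("side","s11a");cv2.imwrite("pics/s11.png",cv2.resize(s["pixels"][70:170,180:320],None,fx=5,fy=5,interpolation=2))
t=snap("top","t11a");cv2.imwrite("pics/t11.png",cv2.resize(t["pixels"][100:210,350:450],None,fx=5,fy=5,interpolation=2))
print(robot.movel([*c,46],feed=80,guard=8)); st("mid")
s=snap("side","s12a");cv2.imwrite("pics/s12.png",cv2.resize(s["pixels"][70:170,180:320],None,fx=5,fy=5,interpolation=2))
```

```text
above t 32.44 [ 575.4 -369.2   85.1] F [-0.1 -1.1 -2.2] w 45.7 q [-0.65  0.32  1.68 -0.    1.14 -2.12]
False
mid t 33.18 [ 575.6 -369.1   45.5] F [-0.3 -0.3 -1.9] w 45.3 q [-0.65  0.36  1.7   0.    1.08 -2.12]
```

View pics/s12.png

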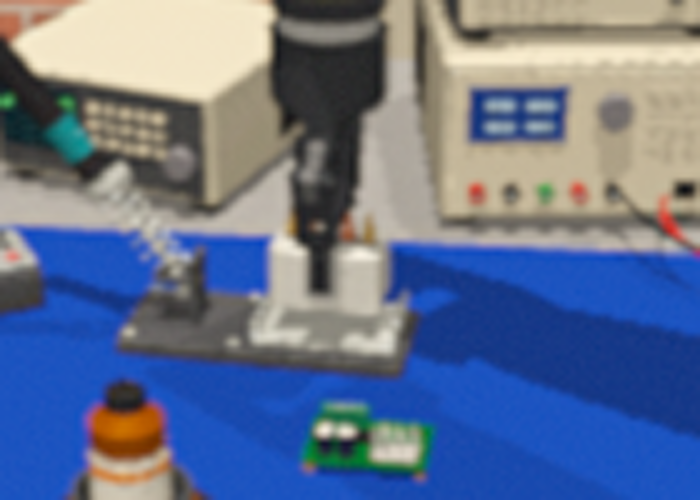

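View pics/t11.png

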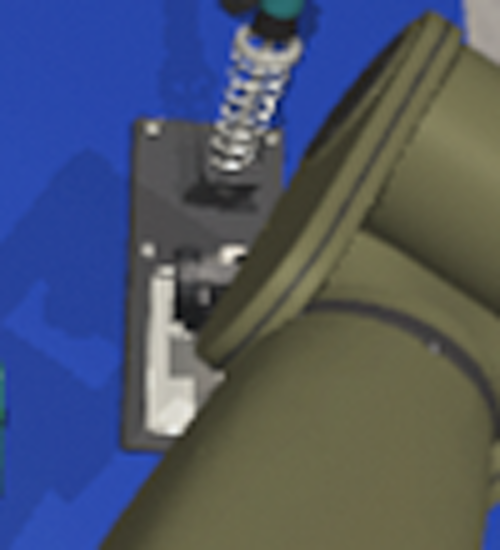

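Side view: the rack spans x≈272–385 in the crop and the shelf's middle spans ≈261–402, so it's centred. Lowering it.

Run:
```python
from h import *
c=[575.7,-369.2]
print(robot.movel([*c,25],feed=40,guard=8)); o=st("low")
s=snap("side","s13a");cv2.imwrite("pics/s13.png",cv2.resize(s["pixels"][70:170,180:320],None,fx=5,fy=5,interpolation=2))
```

```text
True
low t 33.72 [ 575.6 -369.2   26.8] F [ 0.5 -0.2  3.5] w 45.4 q [-0.65  0.39  1.7  -0.    1.05 -2.12]
```

View pics/s13.png

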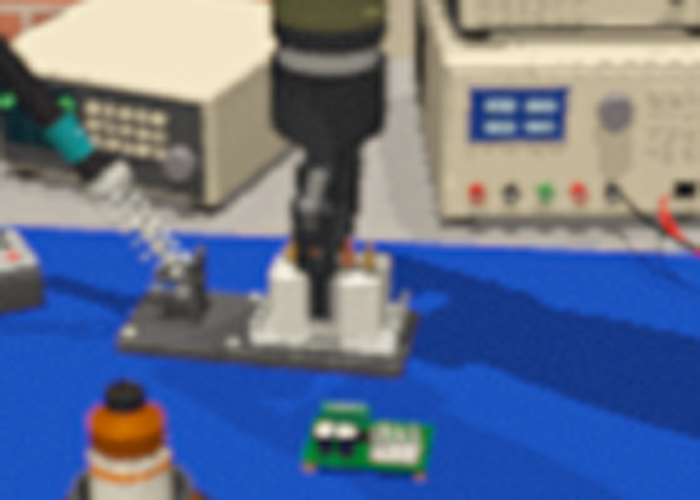

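Contact came at z = 26.8 against an expected 27, so the rack is flat on the shelf. I'll release, back off and check everything.

Run:
```python
from h import *
robot.command_gripper(72); st("open")
robot.movel([575.6,-369.2,150],feed=150)
robot.move_ptp([440,-300,260],Q(84)); st("away")
snap("wrist","w14")
robot.move_joints([-1.193,0.124,1.65,0,1.367,-0.083]); st("home")
t=snap("top","t14a");s=snap("side","s14")
cv2.imwrite("pics/t14b.png",cv2.resize(t["pixels"][110:270,95:255],None,fx=3.7,fy=3.7,interpolation=2)); cv2.imwrite("pics/t14c.png",cv2.resize(t["pixels"][100:250,280:430],None,fx=4,fy=4,interpolation=2))
```

```text
open t 34.14 [ 574.2 -368.1   25.1] F [-0.4  0.3  0.9] w 72.1 q [-0.65  0.39  1.71  0.    1.05 -2.12]
away t 35.90 [ 440.  -300.   258.8] F [-0.3  0.2 -0.6] w 71.6 q [-0.7  -0.15  1.88  0.    1.42 -2.17]
home t 37.76 [ 289.3 -582.4  231. ] F [0.5 0.1 0.4] w 71.6 q [-1.19  0.12  1.65  0.    1.37 -0.08]
```

View pics/t14b.png

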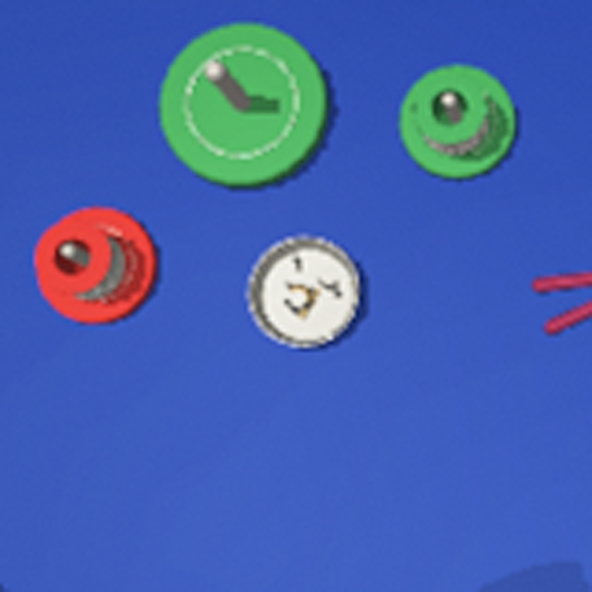

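View pics/t14c.png

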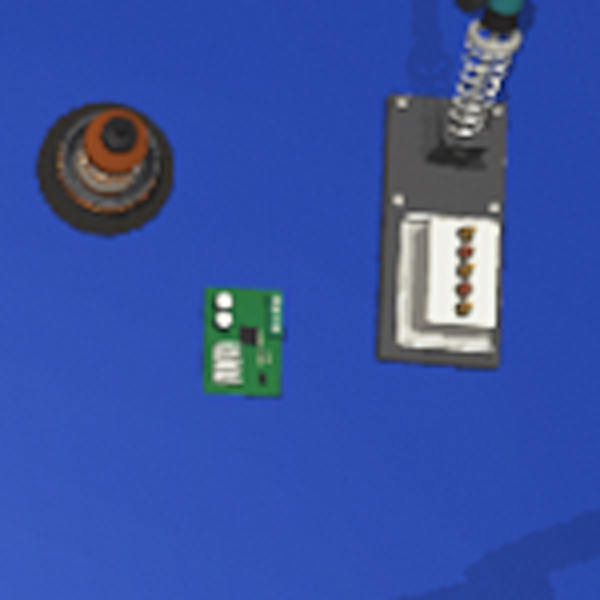

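View pics/s14.png

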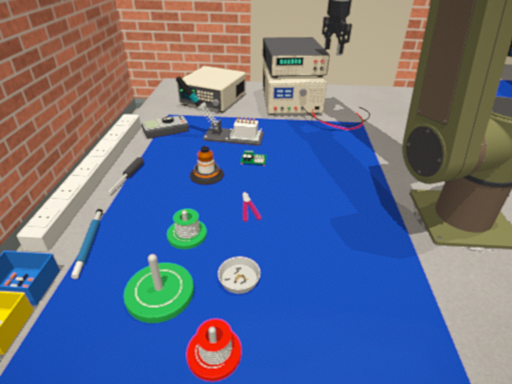

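View pics/w14.png

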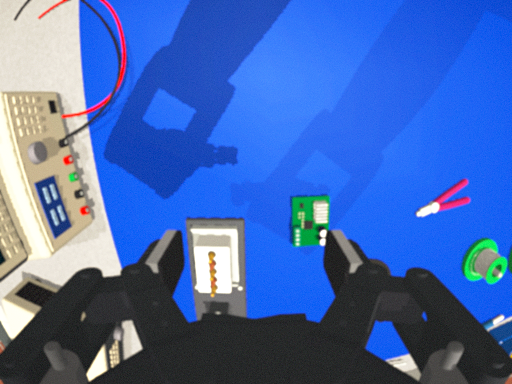

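Run:
```python
from h import *
t=cam("top");w=cam("wrist")
A=lambda *p:np.array(p,float)/4+[280-.375,100-.375]
p=plane(t,A((434,218),(499,221),(494,327),(428,323)),60);print(p.round(1),p.mean(0)); print(np.degrees(np.arctan2(*(p[0]-p[3])[::-1])))
print(plane(t,A((466,234),(464,309)),75))
a=t["pixels"][145:195,370:412];cv2.imwrite("pics/t15.png",cv2.resize(a,None,fx=11,fy=11,interpolation=0))
a=cv2.imread("pics/w14.png")[205:325,170:260];cv2.imwrite("pics/w15.png",cv2.resize(a,None,fx=5,fy=5,interpolation=2))
```

```text
[[ 611.  -350.9]
 [ 608.  -394.8]
 [ 535.  -386.2]
 [ 538.6 -342.1]] [ 573.14008868 -368.49678524]
-6.915638701913814
[[ 595.93483297 -366.66154901]
 [ 544.92400943 -361.84247407]]
```

View pics/t15.png

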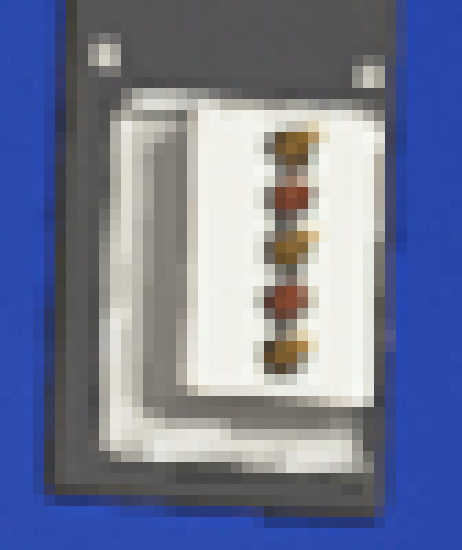

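View pics/w15.png

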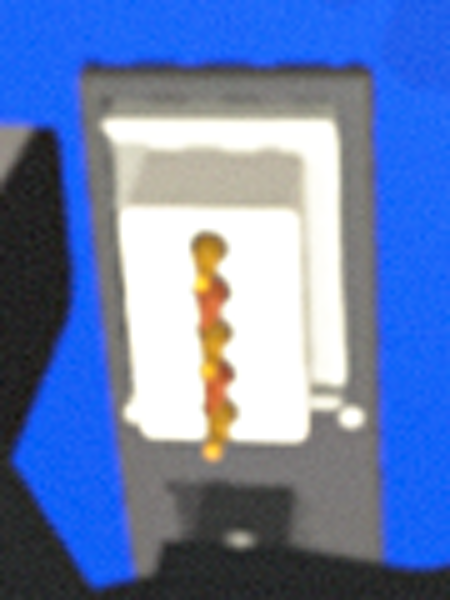

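Run:
```python
from h import *
st(); print(robot.close_job())
```

```text
t 37.96 [ 289.3 -582.3  231.5] F [0.1 1.1 0.4] w 71.8 q [-1.19  0.12  1.65  0.    1.37 -0.08]
the job is handed in; nothing more can be done
None
```

I placed everything in the order asked: the green spool on the smaller green post, the red spool on the red post, the flux bottle in its cup and the tip rack on the shelf. I then let go, moved the arm clear and handed the job in at about 38 s.

**Last checks:**
- **Seating:** each piece touched down at the height expected for its seat. In the final top and side views both posts come up through their spools, the bottle stands upright in the cup and the rack's tips point up.
- **Rack:** it measures about 1.5 mm from the shelf's centre and within about 1° of its direction, between the turned-up ends.
- **Board and dish:** by eye in the top view, both look unmoved.

**Disagreements:**
- **Side camera:** it put the two post bases 6–10 mm further along y than the top camera, partly because its mask included the base's side wall. I went with the top camera.
- **Spool centring:** the green spool sits a few millimetres off-centre on its post, and the red one looks slightly off too. That is within the play of the hole, and both are flat on their bases.

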